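# Set the spacers and the flange on the welding fixture

### The job

Get the welding fixture ready for tacking: stand the three tall spacer rings upright on the three rest pads of the fixture plate, one on each pad with the pad's screw head inside the ring, and leave the two low, wide rings alone where they are. Then lay the hubbed flange on top, hub up, with the fixture's centre post in its bore, so that it lies level on all three spacers. Set everything down rather than dropping it, and let go.

Things in the scene. Friction and masses are not known exactly. Their poses are not given: they have to be found in the camera images.
- fixture: fixed welding fixture: aluminium plate 230 x 230, 25 thick on feet, top face 37 above the bench; black screw heads (16 wide, 8 high) at its corners, black slot lines, and a steel centre post, 24 diameter (foot 32 for the lowest 6), rising 70 above the plate to 107 above the bench, its top 14 tapering to 12. Origin on the post's axis at bench height, z up, x and y along the plate's edges.
- rest0: one of three alike, fixed: round steel rest pad on the fixture plate, disc 60 diameter, 6 thick, with a black screw head (18 diameter, 10 high) standing in its middle; a spacer stands on the disc with the head inside its bore, 7 mm play all round. Origin: centre of the disc's underside, 37 above the bench; z up. Pads lie 64 to 80 from the post's axis and 100 or more apart, centre to centre.
- rest1: one of three alike, fixed: round steel rest pad on the fixture plate, disc 60 diameter, 6 thick, with a black screw head (18 diameter, 10 high) standing in its middle; a spacer stands on the disc with the head inside its bore, 7 mm play all round. Origin: centre of the disc's underside, 37 above the bench; z up. Pads lie 64 to 80 from the post's axis and 100 or more apart, centre to centre.
- rest2: one of three alike, fixed: round steel rest pad on the fixture plate, disc 60 diameter, 6 thick, with a black screw head (18 diameter, 10 high) standing in its middle; a spacer stands on the disc with the head inside its bore, 7 mm play all round. Origin: centre of the disc's underside, 37 above the bench; z up. Pads lie 64 to 80 from the post's axis and 100 or more apart, centre to centre.
- spacer0: plain steel tall spacer ring standing upright on the bench: outer diameter 50, bore 32 straight through, 45 high (about 0.4 kg). One of three identical tall ones; any of them may go on any rest. Origin at the centre of its underside, z up along the bore.
- spacer1: plain steel tall spacer ring standing upright on the bench: outer diameter 50, bore 32 straight through, 45 high (about 0.4 kg). One of three identical tall ones; any of them may go on any rest. Origin at the centre of its underside, z up along the bore.
- spacer2: plain steel tall spacer ring standing upright on the bench: outer diameter 50, bore 32 straight through, 45 high (about 0.4 kg). One of three identical tall ones; any of them may go on any rest. Origin at the centre of its underside, z up along the bore.
- flange: aluminium flange, 0.7 kg, flat on the bench, hub up: disc 170 diameter, 10 thick, six dark bolt holes; in its middle a tubular hub, 60 outside, rising 36 above the disc, to grip it by; bore 40 right through. Origin: centre of its underside, z up. On the three spacers its underside is 88 above the bench, and the post reaches 19 into the bore with 8 mm play all round.
- low0: plain steel low ring lying flat on the bench: outer diameter 66, bore 32, only 18 high; wider and lower than the tall spacers. Not wanted for this job, stays where it is. Origin at the centre of its underside.
- low1: plain steel low ring lying flat on the bench: outer diameter 66, bore 32, only 18 high; wider and lower than the tall spacers. Not wanted for this job, stays where it is. Origin at the centre of its underside.
Mind the look-alikes: they are no part of the job. Leave any blue look-alike of the spacer2 alone.

How it is judged (in metres and radians):
On the way, in this order (a step that is already met when the one before it is completed fails the run):
1. a tall spacer stands on each of the three rest pads, let go of (((horizontal distance between spacer0 and rest0 below 0.01 m and z of spacer0 in the frame of rest0 between 0.003 and 0.009 m) or (horizontal distance between spacer1 and rest0 below 0.01 m and z of spacer1 in the frame of rest0 between 0.003 and 0.009 m) or (horizontal distance between spacer2 and rest0 below 0.01 m and z of spacer2 in the frame of rest0 between 0.003 and 0.009 m)) and ((horizontal distance between spacer0 and rest1 below 0.01 m and z of spacer0 in the frame of rest1 between 0.003 and 0.009 m) or (horizontal distance between spacer1 and rest1 below 0.01 m and z of spacer1 in the frame of rest1 between 0.003 and 0.009 m) or (horizontal distance between spacer2 and rest1 below 0.01 m and z of spacer2 in the frame of rest1 between 0.003 and 0.009 m)) and ((horizontal distance between spacer0 and rest2 below 0.01 m and z of spacer0 in the frame of rest2 between 0.003 and 0.009 m) or (horizontal distance between spacer1 and rest2 below 0.01 m and z of spacer1 in the frame of rest2 between 0.003 and 0.009 m) or (horizontal distance between spacer2 and rest2 below 0.01 m and z of spacer2 in the frame of rest2 between 0.003 and 0.009 m)) and angle between each of spacer0, spacer1, spacer2's own z axis and vertical below 0.06 rad and contact force between the fingers and spacer0 below 0.2 N and contact force between the fingers and spacer1 below 0.2 N and contact force between the fingers and spacer2 below 0.2 N), for 0.2 s.
2. the flange lies on the three spacers round the centre post (horizontal distance between flange and fixture below 0.01 m and z of flange in the frame of fixture between 0.084 and 0.092 m and angle between flange's own z axis and vertical below 0.035 rad), for 0.2 s.
At the end, for the whole second after the job is handed in: Each pad carries one tall spacer, upright, within 10 mm of the pad centre and down on its disc within 3 mm; the flange lies hub up on them, within 10 mm of the post axis, underside 84 to 92 mm above the bench, level within 2 degrees; all four released and at rest (all of step 1 and all of step 2 and contact force between the fingers and flange below 0.2 N and linear speed of each of spacer0, spacer1, spacer2, flange below 0.02 m/s); the robot touches nothing.
It fails at once if a low ring is pushed or carried more than 20 mm from its place (distance of any of low0, low1 from where it was at the start of the episode above 0.02 m).
It fails at once if a spacer is dropped (moves free of the fingers faster than 0.6 m/s, a fall of about 2 cm) ((linear speed of spacer0 above 0.6 m/s and contact force between the fingers and spacer0 below 0.05 N) or (linear speed of spacer1 above 0.6 m/s and contact force between the fingers and spacer1 below 0.05 N) or (linear speed of spacer2 above 0.6 m/s and contact force between the fingers and spacer2 below 0.05 N)).
It fails at once if the flange is dropped (moves free of the fingers faster than 0.6 m/s, a fall of about 2 cm) ((linear speed of flange above 0.6 m/s and contact force between the fingers and flange below 0.05 N)).
It also fails if it takes over 114 s, if anything falls off the work surface, if the arm or the gripper's body presses on something with over 40 N, if the wrist force passes 120 N, or if a joint passes its speed limit or range.

### The arm

A 6-joint arm with a two-finger parallel gripper is mounted at the origin on the work surface. World frame = base frame: x ahead of the robot, y to its left, z up, the work surface at z = 0. Lengths are in m, angles in degrees, forces in N, time in s.
With the tool pointing down it reaches from about 0.4 to 0.825 m from the base axis. Payload 7 kg.
Tool frame: the origin (TCP) lies at the centre of the arm's flange, where the gripper is bolted on; the fingertips stand 178 mm ahead of it and the grasp point (between the pads) lies 159 mm ahead of it (r.tips_ahead is the z of the fingertips in the tool frame, in m); z points along the fingers, y is the line along which they close (so a half turn about z gives the same grasp; the last joint's range is limited). The gripper opens to 88 mm and grips with 3 to 60 N. Pads are 19 mm wide; open, the fingers measure 130 mm over their backs; the gripper's body (78 mm by 193 mm) begins 47 mm behind the grasp point.
Start: joints at [81.251, 20.546, 0.682, 0, -70.136, -16.507], TCP at [0.288, 0.61, 0.405] pointing down, gripper open.
Joint ranges: [-176.03, 176.03], [-82.01, 121.73], [-58.28, 71.71], [-173.87, 95.51], [-174.79, -0.11], [-173.66, 173.66]. Speed limits (degrees/s): [136.94, 136.94, 172.46, 180, 180, 180].

### API

Orientations are given as [roll, pitch, yaw] about the fixed x, y, z axes, in that order (R = Rz(yaw) Ry(pitch) Rx(roll)).
In Python, from plant import r gives the robot as it stands. The module is installed in compiled form; this text tells all that it offers.
- The arm moves only by the shell command python3 -m pendant 'ROWS' [FORCE]. ROWS is JSON, a list that holds one entry, the list of rows, each a list of 7 numbers: the shift along the tool's x, y, z in m, then the turn, a rotation vector about the tool's x, y, z in degrees, then the gripper command: -1 is shut, 1 is fully open, values between are in proportion. A call has 1 to 5 rows; each row is the pose to reach, as a shift and turn from the pose commanded when the call began, along the tool's axes at that moment; what a row does not reach only later rows make up. A row lasts 1/10 s, in which the tool goes at most 50 mm and 8.59 degrees, less where a joint would pass 70% of its speed; a pose out of reach is approached as far as the arm can. A call with a gripper value outside its range is refused whole. The fingers move at their own pace and stop on an object; FORCE is the grip in N (left out, the last holds). Time passes only in rows, so rows that repeat a pose let the fingers close. It gives the time, the measured TCP pose, the force, the opening and the grip force at its end, in the units of the state.
- r.get_state(): the state, without advancing time (a new reading comes with each control period).
- r.capture(name): name is "scene" or "top" or "wrist"; returns the picture (384x512x3 uint8, red, green, blue); there is no depth.
- r.camera_params(name): a dict with "fx", "fy", "cx", "cy" (pixels), "dist_coeffs" ([k1, k2, p1, p2, k3] as OpenCV has them; the pictures are not rectified), "R" (3x3) and "t" (3): a world point X has camera coordinates R X + t. Camera axes: x right, y down, z forward; pixel columns grow to the right and rows downward; lengths in m; the calibration is good to about 2 mm. A picture is of the moment at which its call begins: read the wrist's pose just before it. camera_params takes no time and is no camera call; for the wrist camera it gives the pose at the moment of the call.
- r.close_job(): hands the job in; it is judged then, once.
The state is a dict: "time_s": time; "joints": joint angles; "qd": joint speeds; "joint_torque": joint torques, N m; "tcp_pos": TCP position; "eef_rot": TCP orientation; "contact_force": force on the tool from outside, world axes, zero at the start; "moment": the same for the moment, N m; "gripper_width": finger opening in m; "gripper_force": force on a finger pad.
Only numpy, scipy, OpenCV 4.12 (cv2) and the standard library are available. Lean on these libraries where they do the work, as an engineer would, in place of code of your own. Each camera call takes 0.05 s, during which the arm holds its last target. There are 200 camera calls.

## Working session

There is one attempt and no reset: what is moved stays moved. The work goes in short steps, Python scripts to look and compute and a shell command to move; the robot and the scene stay as the last step left them, time stands still between calls to the robot, and variables do not carry over. Pictures are saved under pics/ and viewed, at most 14 in all, crops included, and the job is handed in when it is done.

```bash
mkdir -p pics; cat > h.py <<'E'
import numpy as np, cv2
from plant import r
def snap(name,fn=None):
    P=r.camera_params(name); im=r.capture(name)
    if fn: cv2.imwrite('pics/'+fn,im[:,:,::-1])
    return im,P
def KD(P): return np.array([[P['fx'],0,P['cx']],[0,P['fy'],P['cy']],[0,0,1.]]),np.array(P['dist_coeffs'],float)
def ray(P,uv,z):
    K,D=KD(P); R=np.array(P['R']);t=np.array(P['t']).ravel()
    p=cv2.undistortPoints(np.array(uv,float).reshape(-1,1,2),K,D).reshape(-1,2)
    d=np.c_[p,np.ones(len(p))]@R; c=-R.T@t
    return c+d*((z-c[2])/d[:,2])[:,None]
def proj(P,X):
    K,D=KD(P); R=np.array(P['R']);t=np.array(P['t']).ravel()
    return cv2.projectPoints(np.array(X,float).reshape(-1,1,3),cv2.Rodrigues(R)[0],t,K,D)[0].reshape(-1,2)
E
python3 - <<'E'
from h import *
for n in('scene','top','wrist'):
    im,P=snap(n,n+'0.png'); R=np.array(P['R']);print(n,-R.T@np.array(P['t']).ravel(),R[2],P['fx'],P['dist_coeffs'])
print(r.get_state())
a=cv2.imread('pics/top0.png');cv2.imwrite('pics/top0b.png',cv2.resize(a,(800,600)))
E
```

```text
scene [ 1.14673456 -1.09452     0.8517963 ] [-0.38161566  0.74002487 -0.55383453] 499.2068426077107 [-0.19537843  0.          0.          0.          0.        ]
top [0.2971297  0.00141579 1.38664688] [ 0.21299712  0.0081811  -0.97701857] 479.5320844719395 [-0.10897186  0.          0.          0.          0.        ]
wrist [0.3549153  0.57909044 0.38300113] [-0.2504498   0.11681076 -0.96105678] 298.1383768555566 [-0.00604046  0.          0.          0.          0.        ]
{'time_s': 0.15, 'joints': array([ 8.12497174e+01,  2.05810487e+01,  6.46617608e-01, -1.44741221e-02,
       -7.01359850e+01, -1.65071925e+01]), 'qd': array([ 0.06542849, -0.14017667,  0.12483627,  0.04243925,  0.08213466,
        0.00320714]), 'joint_torque': array([-9.04416192e-04, -5.83273315e+01,  2.93291277e+01,  7.00136483e+00,
        8.77517508e-03, -1.02459537e-04]), 'tcp_pos': array([0.28795402, 0.61034004, 0.40395512]), 'eef_rot': array([ 1.79928619e+02, -6.96183269e-03, -2.52623973e+01]), 'contact_force': array([0.05915849, 0.07124358, 0.44940415]), 'moment': array([ 0.02100562,  0.04250835, -0.0249607 ]), 'gripper_force': 0.0, 'gripper_width': 0.08726163605825549}
```

View pics/top0b.png

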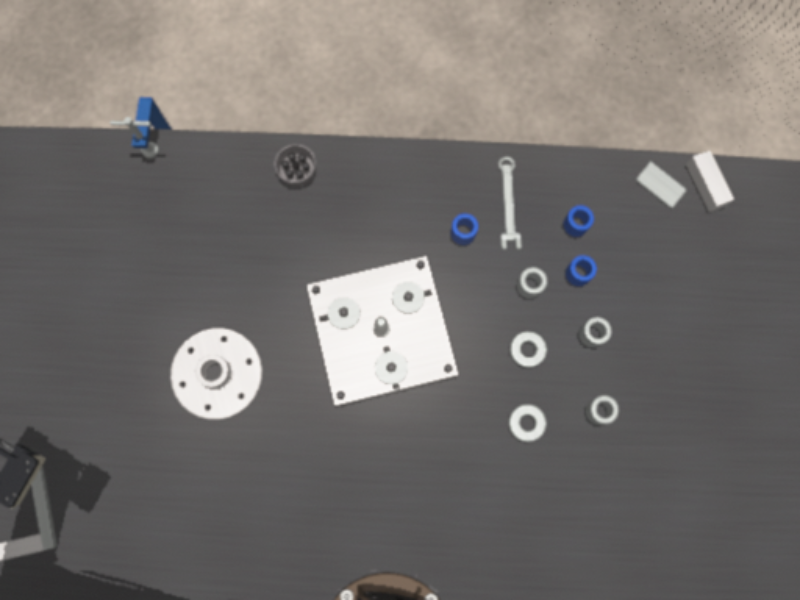

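View pics/scene0.png

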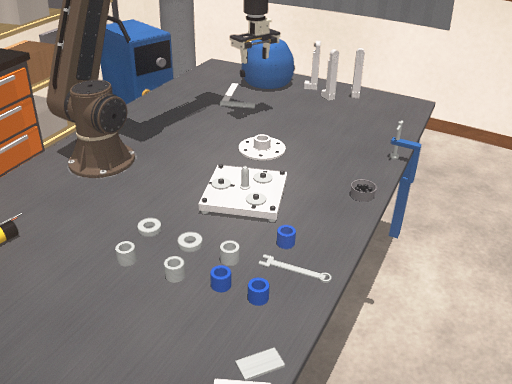

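Top view (800x600): the wanted tall grey rings are at (533,281), (597,331) and (604,410). What could be mistaken for them are the low rings at (528,349) and (528,422), which are wider, and the blue look-alikes at (464,228), (580,221) and (582,269). The flange is at (215,372) and the fixture at (382,330). Next I measure these and crop in close to check the choice.

```bash
python3 - <<'E'
from h import *
im,P=snap('top')
hsv=cv2.cvtColor(im,cv2.COLOR_RGB2HSV)
m=((hsv[...,2]>120)&(hsv[...,1]<60)).astype(np.uint8)
m[:105]=0
cs,h=cv2.findContours(m,cv2.RETR_CCOMP,cv2.CHAIN_APPROX_NONE)
for i,c in enumerate(cs):
    A=cv2.contourArea(c)
    if A<15 or len(c)<5: continue
    e=cv2.fitEllipse(c); par=h[0][i][3]
    print(i,'hole of %d'%par if par>=0 else 'outer',np.round(e[0],1),np.round(e[1],1),'A',A,'z0',ray(P,e[0],0)[0][:2].round(3),'z45',ray(P,e[0],.045)[0][:2].round(3))
b=im[150:300,270:430]; cv2.imwrite('pics/crop.png',cv2.resize(b,(800,750))[:600,:,::-1])
E
```

```text
0 outer [275.3 381.3] [4.4 7.7] A 22.5 z0 [ 0.079 -0.074] z45 [ 0.086 -0.071]
1 outer [221.7 380.3] [ 6.6 10.1] A 47.5 z0 [0.074 0.075] z45 [0.082 0.073]
2 outer [ 11.5 350. ] [10.  34.7] A 224.0 z0 [0.117 0.685] z45 [0.123 0.663]
3 outer [337.4 270.3] [23.1 23.6] A 426.0 z0 [ 0.394 -0.241] z45 [ 0.39  -0.233]
4 hole of 3 [337.4 270.2] [10.5 11. ] A 87.5 z0 [ 0.394 -0.241] z45 [ 0.391 -0.233]
5 outer [386.6 261.6] [17.1 17.9] A 239.0 z0 [ 0.424 -0.385] z45 [ 0.42  -0.372]
6 hole of 5 [386.6 261.6] [10.6 11.4] A 93.0 z0 [ 0.424 -0.385] z45 [ 0.42  -0.373]
8 outer [337.9 223. ] [22.2 22.9] A 398.5 z0 [ 0.532 -0.241] z45 [ 0.524 -0.233]
9 hole of 8 [337.9 222.9] [10.2 10.8] A 84.5 z0 [ 0.532 -0.241] z45 [ 0.524 -0.233]
10 outer [137.9 238.7] [57.4 59.8] A 2695.5 z0 [0.458 0.342] z45 [0.453 0.331]
16 hole of 10 [134.9 236.6] [12.5 13.2] A 127.0 z0 [0.464 0.352] z45 [0.459 0.34 ]
20 outer [382.3 211.1] [16.4 17.6] A 225.0 z0 [ 0.573 -0.374] z45 [ 0.564 -0.361]
21 hole of 20 [382.2 211.1] [10.1 11.3] A 88.0 z0 [ 0.573 -0.373] z45 [ 0.564 -0.361]
22 outer [341.1 179. ] [16.6 17.1] A 222.0 z
[... 478 characters left out ...]
6.9] A 18.5 z0 [0.554 0.04 ] z45 [0.545 0.039]
31 hole of 24 [206.9 203.3] [3.7 6.1] A 15.5 z0 [0.573 0.147] z45 [0.564 0.142]
32 hole of 24 [219.5 199.4] [5.4 6. ] A 24.0 z0 [0.587 0.11 ] z45 [0.577 0.107]
33 hole of 24 [260.9 189.6] [5.1 6.2] A 23.5 z0 [ 0.622 -0.011] z45 [ 0.611 -0.01 ]
35 hole of 24 [201.6 185.4] [4.7 5.4] A 18.5 z0 [0.627 0.166] z45 [0.616 0.161]
36 hole of 24 [268.6 169.4] [4.7 5.4] A 18.5 z0 [ 0.685 -0.031] z45 [ 0.673 -0.03 ]
39 outer [457.6 117.4] [14.3 34.7] A 346.0 z0 [ 0.884 -0.621] z45 [ 0.865 -0.601]
40 outer [423.1 117.9] [17.1 35.6] A 441.0 z0 [ 0.875 -0.509] z45 [ 0.857 -0.492]
41 outer [325.6 134.9] [12.6 59.4] A 338.0 z0 [ 0.803 -0.202] z45 [ 0.786 -0.195]
```

View pics/crop.png

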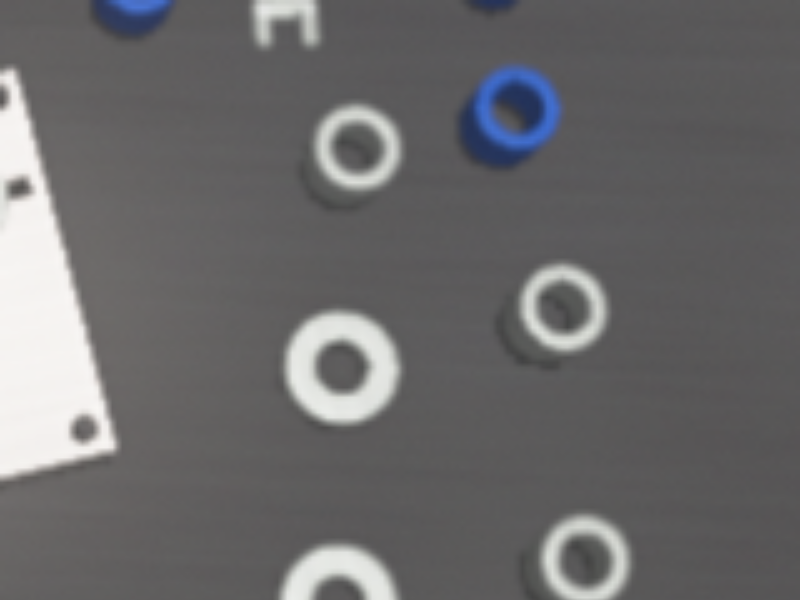

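The crop (5x, origin (270,150)) shows three tall grey rings with narrow rims at crop (357,148), (563,308) and (585,562). The two wide low rings are at (342,367) and (338,600). The blue ones are left out. Estimated centres, with a 50 mm outer diameter matching in pixels:
- **Spacers:** A (0.420,-0.372), B (0.564,-0.361), C (0.654,-0.242)
- **Fixture:** about (0.549,0.036)

I'll move over the fixture first to refine with the wrist camera.

```bash
cat > go.py <<'E'
import sys, json
from h import *
from scipy.spatial.transform import Rotation as Ro
# usage: go.py x y z yaw  -> shifts (tool axes) for successive calls; grasp-point z given
def main(x,y,z,yaw,step=.25,ts=42.5):
    s=r.get_state(); p=np.array(s['tcp_pos']); R=Ro.from_euler('xyz',s['eef_rot'],degrees=True)
    T=np.array([x,y,z+.159]); RT=Ro.from_euler('xyz',[180,0,yaw],degrees=True)
    for k in range(8):
        d=T-p; rv=(R.inv()*RT).as_rotvec(degrees=True); n=np.linalg.norm(d); a=np.linalg.norm(rv)
        d=d*min(1,step/max(n,1e-9)); rv=rv*min(1,ts/max(a,1e-9))
        print('call',k,np.round(R.inv().apply(d),4).tolist(),np.round(rv,2).tolist(),'rows',max(np.linalg.norm(d)/.05,np.linalg.norm(rv)/8.59).round(1))
        p=p+d; R=R*Ro.from_rotvec(rv,degrees=True)
        if n<=step and a<=ts: break
a=list(map(float,sys.argv[1:])); main(*a)
E
python3 go.py .56 .06 .246 -90
```

```text
call 0 [0.1958, 0.1554, -0.0002] [0.03, -0.03, 42.5] rows 5.0
call 1 [0.2494, -0.0177, -0.0003] [0.02, -0.01, 22.24] rows 5.0
call 2 [0.1021, -0.0505, -0.0002] [-0.0, 0.0, -0.0] rows 2.3
```

```bash
python3 -m pendant '[[[0.196,0.155,0,0,0,42.5,1],[0.196,0.155,0,0,0,42.5,1],[0.196,0.155,0,0,0,42.5,1],[0.196,0.155,0,0,0,42.5,1],[0.196,0.155,0,0,0,42.5,1]]]'
python3 go.py .56 .06 .246 -90
```

```text
time_s: 0.7
tcp_pos: [0.3995, 0.3847, 0.4047]
eef_rot: [-180.0, 0.0, -68.1]
contact_force: [0.8, 1.6, 0.4]
gripper_width: 0.0875
gripper_force: 0.0
call 0 [0.2493, -0.0191, -0.0002] [-0.0, 0.0, 21.92] rows 5.0
call 1 [0.1006, -0.0497, -0.0001] [0.0, -0.0, -0.0] rows 2.2
```

```bash
python3 -m pendant '[[[0.249,-0.019,0,0,0,21.9,1],[0.249,-0.019,0,0,0,21.9,1],[0.249,-0.019,0,0,0,21.9,1],[0.249,-0.019,0,0,0,21.9,1],[0.249,-0.019,0,0,0,21.9,1]]]'
python3 -m pendant '[[[0.05,-0.04,0,0,0,0,1],[0.05,-0.05,0,0,0,0,1],[0.05,-0.05,0,0,0,0,1],[0.05,-0.05,0,0,0,0,1]]]'
python3 - <<'E'
from h import *
im,P=snap('wrist','w1.png')
E
```

```text
time_s: 1.2
tcp_pos: [0.5114, 0.1614, 0.4049]
eef_rot: [-180.0, 0.0, -89.6]
contact_force: [1.0, 0.9, -0.1]
gripper_width: 0.0876
gripper_force: 0.0
time_s: 1.6
tcp_pos: [0.5614, 0.1132, 0.4041]
eef_rot: [179.9, -0.0, -89.7]
contact_force: [-0.4, 0.5, -0.8]
gripper_width: 0.088
gripper_force: 0.0
```

View pics/w1.png

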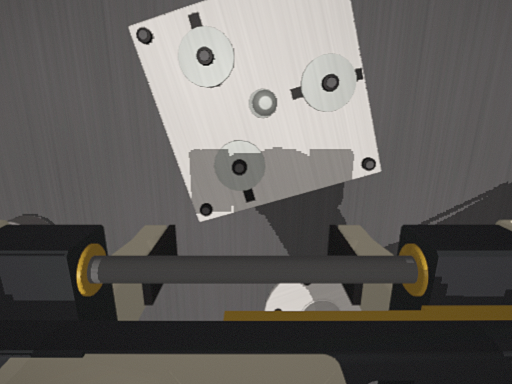

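The wrist view shows the pads at (206,57), (329,83) and (240,166), with the post top at (265,102). I take centroids of the dark screw heads there, on their top plane.

```bash
python3 - <<'E'
from h import *
P=r.camera_params('wrist'); im=cv2.imread('pics/w1.png'); g=cv2.cvtColor(im,cv2.COLOR_BGR2GRAY)
m=(g<70).astype(np.uint8)
n,l,st,ce=cv2.connectedComponentsWithStats(m)
for s in [(206,57),(329,83),(240,167),(144,35),(368,163),(206,209)]:
    k=l[s[1],s[0]]
    z=.053 if s in[(206,57),(329,83),(240,167)] else .045
    c,rr=cv2.minEnclosingCircle(np.argwhere(l==k)[:,::-1].astype(np.float32))
    print(s,k,ce[k].round(1),st[k][:].tolist(),ray(P,c,z).round(4)[0],ray(P,ce[k],z).round(4)[0])
print('post',ray(P,[265,102],.107).round(4))
top=r.capture('top');T=r.camera_params('top')
for uv in[(249.9,234.6),(219.5,199.4),(260.9,189.6)]: print(ray(T,uv,.053).round(4))
print(ray(T,(134.9,236.6),.046), ray(T,(137.9,238.7),.01))
E
```

```text
(206, 57) 0 [247.3 150.4] [0, 0, 512, 384, 138553] [0.5561 0.1349 0.053 ] [0.5656 0.0875 0.053 ]
(329, 83) 0 [247.3 150.4] [0, 0, 512, 384, 138553] [0.5561 0.1349 0.053 ] [0.5656 0.0875 0.053 ]
(240, 167) 9 [239.  166.7] [232, 159, 15, 16, 188] [0.5752 0.1059 0.053 ] [0.5749 0.1059 0.053 ]
(144, 35) 0 [247.3 150.4] [0, 0, 512, 384, 138553] [0.556  0.1372 0.045 ] [0.5658 0.0886 0.045 ]
(368, 163) 0 [247.3 150.4] [0, 0, 512, 384, 138553] [0.556  0.1372 0.045 ] [0.5658 0.0886 0.045 ]
(206, 209) 13 [205.7 208.8] [200, 203, 12, 13, 121] [0.6158 0.1591 0.045 ] [0.6157 0.1592 0.045 ]
post [[0.5492 0.0365 0.107 ]]
[[0.4788 0.0149 0.053 ]]
[[0.5756 0.106  0.053 ]]
[[ 0.6095 -0.0105  0.053 ]]
[[0.45862719 0.33988642 0.046     ]] [[0.45728624 0.33959641 0.01      ]]
```

```bash
python3 go.py .654 -.10 .246 -90
```

```text
call 0 [0.2147, -0.0918, -0.0005] [0.02, 0.0, 0.37] rows 4.7
```

Wrist and top views agree to 1 mm. Going to C.

```bash
python3 go.py .654 -.2415 .15 -90
```

```text
call 0 [0.2344, -0.0599, 0.0629] [0.02, 0.0, 0.37] rows 5.0
call 1 [0.1215, -0.0318, 0.0326] [0.0, 0.0, 0.0] rows 2.6
```

```bash
python3 -m pendant '[[[0.234,-0.06,0.063,0,0,0.4,0.6],[0.234,-0.06,0.063,0,0,0.4,0.6],[0.234,-0.06,0.063,0,0,0.4,0.6],[0.234,-0.06,0.063,0,0,0.4,0.6],[0.234,-0.06,0.063,0,0,0.4,0.6]]]' >/dev/null
python3 -m pendant '[[[0.121,-0.032,0.032,0,0,0,0.6],[0.121,-0.032,0.032,0,0,0,0.6],[0.121,-0.032,0.032,0,0,0,0.6],[0.121,-0.032,0.032,0,0,0,0.6]]]'
python3 go.py .654 -.2415 .032 -90
python3 - <<'E'
from h import *
snap('wrist','w2.png')
E
```

```text
time_s: 2.6
tcp_pos: [0.6545, -0.2432, 0.3076]
eef_rot: [179.8, 0.0, -90.2]
contact_force: [-0.7, 0.4, -0.7]
gripper_width: 0.0705
gripper_force: 0.0
call 0 [-0.0017, 0.0002, 0.1166] [0.16, 0.0, -0.18] rows 2.3
```

View pics/w2.png

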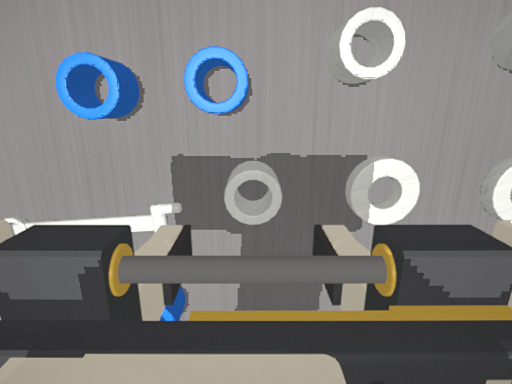

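The wrist view shows spacer C centred between the fingers at (253,191), with the wrench jaw at (165,215) outside the left finger and B at (372,44). I cross-check C and B by ray.

```bash
python3 - <<'E'
from h import *
P=r.camera_params('wrist')
print(ray(P,[[253,188],[372,43],[165,217]],.045).round(4))
print(proj(P,[[.654,-.2415,.045]]))
E
```

```text
[[ 0.6526 -0.2486  0.045 ]
 [ 0.5641 -0.3601  0.045 ]
 [ 0.7291 -0.2227  0.045 ]]
[[251.42018931 196.06342533]]
```

```bash
python3 - <<'E'
import cv2
a=cv2.imread('pics/w2.png')[150:235,200:310]
cv2.imwrite('pics/w2c.png',cv2.resize(a,None,fx=6,fy=6))
E
```

```text
(no output)
```

View pics/w2c.png

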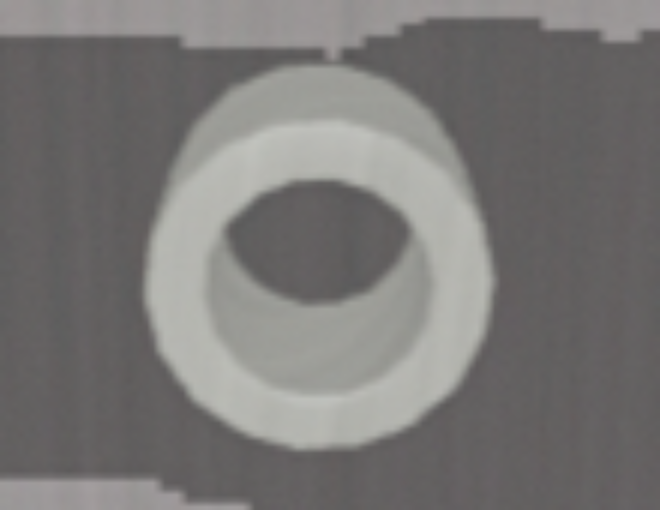

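The top face spans crop 145–495 by 118–450, so its centre is (253.3,197.3), against a predicted (251.4,196). That confirms C to about 1.5 mm, so I grasp it.

```bash
python3 -m pendant '[[[-0.002,0,0.04,0.2,0,-0.2,0.6],[-0.002,0,0.08,0.2,0,-0.2,0.6],[-0.002,0,0.117,0.2,0,-0.2,0.6],[-0.002,0,0.117,0.2,0,-0.2,0.6]]]' 30
python3 -m pendant '[[[0,0,0,0,0,0,-1],[0,0,0,0,0,0,-1],[0,0,0,0,0,0,-1],[0,0,0,0,0,0,-1],[0,0,0,0,0,0,-1]]]' 30
```

```text
time_s: 3.05
tcp_pos: [0.6525, -0.2366, 0.188]
eef_rot: [179.7, 0.1, -89.8]
contact_force: [-1.6, 0.0, -0.3]
gripper_width: 0.07
gripper_force: 0.0
time_s: 3.55
tcp_pos: [0.6549, -0.2388, 0.1952]
eef_rot: [-179.7, -0.0, -89.8]
contact_force: [-3.3, 3.2, 6.9]
gripper_width: 0.0501
gripper_force: 30.0
```

```bash
python3 -m pendant '[[[0,0,-0.03,0,0,0,-1],[0,0,-0.07,0,0,0,-1],[0,0,-0.105,0,0,0,-1],[0,0,-0.105,0,0,0,-1],[0,0,-0.105,0,0,0,-1]]]' 
python3 go.py .609 -.008 .15 -90;
```

```text
time_s: 4.05
tcp_pos: [0.654, -0.2389, 0.2992]
eef_rot: [-179.6, 0.0, -89.9]
contact_force: [-0.4, 0.9, -3.8]
gripper_width: 0.0501
gripper_force: 30.0
call 0 [-0.231, 0.0445, -0.01] [-0.37, 0.02, 0.11] rows 4.7
```

```bash
python3 -m pendant '[[[-0.045,0.009,-0.01,0,0,0,-1],[-0.09,0.018,-0.01,0,0,0,-1],[-0.14,0.027,-0.01,0,0,0,-1],[-0.19,0.036,-0.01,0,0,0,-1],[-0.231,0.045,-0.01,0,0,0,-1]]]' >/dev/null
python3 -m pendant '[[[0,0,0,0,0,0,-1],[0,0,0,0,0,0,-1],[0,0,0,0,0,0,-1]]]'
python3 go.py .609 -.008 .079 -90
python3 - <<'E'
from h import *
snap('wrist','w3.png')
E
```

```text
time_s: 4.85
tcp_pos: [0.6083, -0.0085, 0.3065]
eef_rot: [-179.9, -0.0, -89.9]
contact_force: [0.2, 0.0, -3.7]
gripper_width: 0.0497
gripper_force: 30.0
call 0 [-0.0005, -0.0006, 0.0685] [-0.1, -0.02, 0.13] rows 1.4
```

View pics/w3.png

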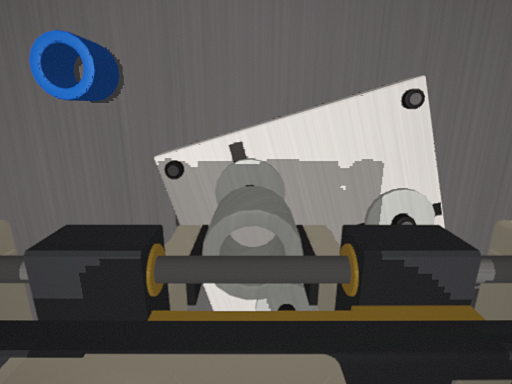

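The spacer is held at (250,235) and the pad behind it at (250,190) lines up. Lowering.

```bash
python3 -m pendant '[[[0,0,0.02,0,0,0,-1],[0,0,0.04,0,0,0,-1],[0,0,0.058,0,0,0,-1],[0,0,0.058,0,0,0,-1],[0,0,0.058,0,0,0,-1]]]' 
python3 -m pendant '[[[0,0,0.003,0,0,0,-1],[0,0,0.006,0,0,0,-1],[0,0,0.0085,0,0,0,-1],[0,0,0.0085,0,0,0,-1],[0,0,0.0085,0,0,0,-1]]]' 
python3 - <<'E'
from h import *
print(r.get_state()['contact_force'])
E
```

```text
time_s: 5.4
tcp_pos: [0.609, -0.0091, 0.2493]
eef_rot: [-179.9, -0.0, -89.9]
contact_force: [0.8, -0.5, -4.0]
gripper_width: 0.05
gripper_force: 30.0
time_s: 5.9
tcp_pos: [0.6089, -0.008, 0.2412]
eef_rot: [-179.8, -0.0, -89.8]
contact_force: [-0.1, 0.6, -3.6]
gripper_width: 0.0496
gripper_force: 30.0
[-0.09766023  0.55989962 -3.63607141]
```

Still carrying the full weight, so I creep down to contact.

```bash
python3 -m pendant '[[[0,0,0.001,0,0,0,-1],[0,0,0.002,0,0,0,-1],[0,0,0.003,0,0,0,-1],[0,0,0.003,0,0,0,-1]]]'|grep -E 'tcp|force'
python3 -m pendant '[[[0,0,0.001,0,0,0,-1],[0,0,0.001,0,0,0,-1]]]'|grep -E 'tcp|force'
python3 -m pendant '[[[0,0,0.001,0,0,0,-1],[0,0,0.001,0,0,0,-1]]]'|grep -E 'tcp|force'
```

```text
tcp_pos: [0.6088, -0.0081, 0.2383]
contact_force: [-2.1, 0.1, -0.1]
gripper_force: 30.0
tcp_pos: [0.6088, -0.008, 0.2382]
contact_force: [-4.7, 1.4, 8.0]
gripper_force: 30.0
tcp_pos: [0.6087, -0.008, 0.2382]
contact_force: [-8.1, 2.5, 16.1]
gripper_force: 30.0
```

Contact at z 0.238, as predicted. I back off 2 mm, release and rise.

```bash
python3 -m pendant '[[[0,0,-0.002,0,0,0,-1],[0,0,-0.002,0,0,0,0.5],[0,0,-0.002,0,0,0,0.6],[0,0,-0.002,0,0,0,0.6],[0,0,-0.002,0,0,0,0.6]]]'
python3 -m pendant '[[[0,0,-0.03,0,0,0,0.6],[0,0,-0.08,0,0,0,0.6],[0,0,-0.08,0,0,0,0.6],[0,0,-0.08,0,0,0,0.6]]]'
python3 go.py .564 -.361 .15 -90 
```

```text
time_s: 7.2
tcp_pos: [0.609, -0.0081, 0.2379]
eef_rot: [-179.8, -0.0, -89.9]
contact_force: [-0.4, 0.4, 0.3]
gripper_width: 0.0692
gripper_force: 0.0
time_s: 7.6
tcp_pos: [0.6089, -0.008, 0.3196]
eef_rot: [-179.6, 0.1, -89.9]
contact_force: [-1.4, -1.4, -0.7]
gripper_width: 0.0703
gripper_force: 0.0
call 0 [0.2478, 0.0322, 0.007] [-0.39, 0.06, 0.14] rows 5.0
call 1 [0.1051, 0.0134, 0.0031] [-0.0, 0.0, 0.0] rows 2.1
```

```bash
python3 -m pendant '[[[0.248,0.032,0.007,-0.4,0,0.1,0.6],[0.248,0.032,0.007,-0.4,0,0.1,0.6],[0.248,0.032,0.007,-0.4,0,0.1,0.6],[0.248,0.032,0.007,-0.4,0,0.1,0.6],[0.248,0.032,0.007,-0.4,0,0.1,0.6]]]' >/dev/null
python3 -m pendant '[[[0.05,0.007,0.003,0,0,0,0.6],[0.105,0.013,0.003,0,0,0,0.6],[0.105,0.013,0.003,0,0,0,0.6],[0.105,0.013,0.003,0,0,0,0.6],[0.105,0.013,0.003,0,0,0,0.6]]]'
python3 - <<'E'
from h import *
im,P=snap('wrist','w4.png')
u=proj(P,[[.564,-.361,.045]])[0];print(u)
x,y=u.round().astype(int)
c=im[y-50:y+50,x-60:x+60,::-1];cv2.imwrite('pics/w4c.png',cv2.resize(c,None,fx=5,fy=5))
E
python3 go.py .564 -.361 .035 -90
```

```text
time_s: 8.6
tcp_pos: [0.5641, -0.3605, 0.3069]
eef_rot: [179.7, 0.0, -90.0]
contact_force: [-0.5, 0.8, 0.1]
gripper_width: 0.0701
gripper_force: 0.0
[250.07010524 195.79265279]
call 0 [0.0011, -0.0001, 0.1133] [0.26, 0.03, 0.09] rows 2.3
```

View pics/w4c.png

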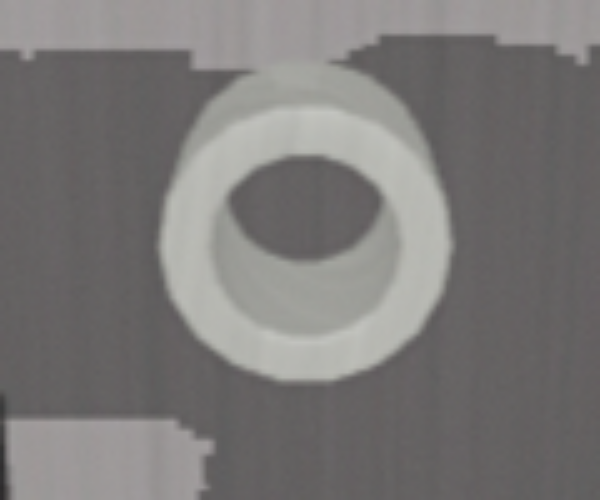

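Spacer B's centre is at crop (306,243), against a predicted (300,250), about 1 mm off. Grasping.

```bash
python3 -m pendant '[[[0.002,0.001,0.04,0.2,0,0,0.6],[0.002,0.001,0.08,0.2,0,0,0.6],[0.002,0.001,0.113,0.2,0,0,0.6],[0.002,0.001,0.113,0.2,0,0,0.6],[0.002,0.001,0.113,0.2,0,0,0.6]]]' >/dev/null
python3 -m pendant '[[[0,0,0,0,0,0,-1],[0,0,0,0,0,0,-1],[0,0,0,0,0,0,-1],[0,0,0,0,0,0,-1],[0,0,0,0,0,0,-1]]]' 30
python3 -m pendant '[[[0,0,-0.03,0,0,0,-1],[0,0,-0.07,0,0,0,-1],[0,0,-0.12,0,0,0,-1],[0,0,-0.125,0,0,0,-1],[0,0,-0.125,0,0,0,-1]]]' 
python3 go.py .575 .106 .161 -90;
```

```text
time_s: 9.65
tcp_pos: [0.5634, -0.3631, 0.1966]
eef_rot: [-179.9, -0.0, -89.9]
contact_force: [-1.1, 2.7, 5.6]
gripper_width: 0.0493
gripper_force: 30.0
time_s: 10.15
tcp_pos: [0.5628, -0.3631, 0.3219]
eef_rot: [-179.8, -0.0, -90.0]
contact_force: [0.2, -0.6, -4.4]
gripper_width: 0.0495
gripper_force: 30.0
call 0 [-0.2499, -0.0065, 0.0009] [-0.2, -0.04, 0.02] rows 5.0
call 1 [-0.2192, -0.0057, 0.0009] [0.0, -0.0, 0.0] rows 4.4
```

```bash
python3 -m pendant '[[[-0.045,-0.001,0,0,0,0,-1],[-0.09,-0.002,0,0,0,0,-1],[-0.14,-0.004,0,0,0,0,-1],[-0.19,-0.005,0,0,0,0,-1],[-0.24,-0.006,0,0,0,0,-1]]]' >/dev/null
python3 -m pendant '[[[-0.05,-0.001,0,0,0,0,-1],[-0.1,-0.003,0,0,0,0,-1],[-0.15,-0.004,0,0,0,0,-1],[-0.19,-0.005,0,0,0,0,-1],[-0.228,-0.006,0,0,0,0,-1]]]' >/dev/null
python3 -m pendant '[[[0,0,0,0,0,0,-1],[0,0,0,0,0,0,-1],[0,0,0,0,0,0,-1]]]' 
python3 go.py .575 .105 .083 -90;
```

```text
time_s: 11.45
tcp_pos: [0.574, 0.1042, 0.3185]
eef_rot: [179.8, -0.1, -90.0]
contact_force: [-0.0, -1.4, -2.9]
gripper_width: 0.0495
gripper_force: 30.0
call 0 [-0.0009, -0.0012, 0.0765] [0.15, -0.06, 0.01] rows 1.5
```

```bash
python3 -m pendant '[[[-0.001,-0.001,0.02,0,0,0,-1],[-0.001,-0.001,0.04,0,0,0,-1],[-0.001,-0.001,0.06,0,0,0,-1],[-0.001,-0.001,0.072,0,0,0,-1],[-0.001,-0.001,0.072,0,0,0,-1]]]' >/dev/null
python3 -m pendant '[[[0,0,0.002,0,0,0,-1],[0,0,0.004,0,0,0,-1],[0,0,0.004,0,0,0,-1]]]'|grep -E 'tcp|force'
python3 -m pendant '[[[0,0,0.001,0,0,0,-1],[0,0,0.002,0,0,0,-1],[0,0,0.002,0,0,0,-1]]]'|grep -E 'tcp|force'
```

```text
tcp_pos: [0.5757, 0.1059, 0.2445]
contact_force: [0.2, 0.6, -3.8]
gripper_force: 30.0
tcp_pos: [0.5755, 0.1059, 0.242]
contact_force: [-1.5, 0.2, -2.8]
gripper_force: 30.0
```

```bash
python3 -m pendant '[[[0,0.0,0.001,0,0,0,-1],[0,0,0.002,0,0,0,-1],[0,0,0.002,0,0,0,-1]]]'|grep -E 'tcp|force'
python3 -m pendant '[[[0,0,0.001,0,0,0,-1],[0,0,0.001,0,0,0,-1],[0,0,0.001,0,0,0,-1]]]'|grep -E 'tcp|force'
```

```text
tcp_pos: [0.5755, 0.1059, 0.2398]
contact_force: [0.4, -0.5, -3.1]
gripper_force: 30.0
tcp_pos: [0.5755, 0.1059, 0.2397]
contact_force: [-4.2, -0.2, 6.4]
gripper_force: 30.0
```

Contact at 0.2397, as expected. Releasing, then on to A with yaw -150.

```bash
python3 -m pendant '[[[0,0,-0.001,0,0,0,-1],[0,0,-0.001,0,0,0,0.5],[0,0,-0.001,0,0,0,0.6],[0,0,-0.001,0,0,0,0.6],[0,0,-0.001,0,0,0,0.6]]]'
python3 -m pendant '[[[0,0,-0.03,0,0,0,0.6],[0,0,-0.08,0,0,0,0.6],[0,0,-0.09,0,0,0,0.6],[0,0,-0.09,0,0,0,0.6]]]'
python3 go.py .42 -.372 .15 -150 
```

```text
time_s: 13.65
tcp_pos: [0.5757, 0.1059, 0.24]
eef_rot: [-180.0, 0.0, -90.0]
contact_force: [-0.2, 0.5, -0.6]
gripper_width: 0.0693
gripper_force: 0.0
time_s: 14.05
tcp_pos: [0.5762, 0.1062, 0.3329]
eef_rot: [-179.7, 0.1, -89.9]
contact_force: [0.1, -0.3, -1.3]
gripper_width: 0.0702
gripper_force: 0.0
call 0 [0.2373, 0.0779, 0.0109] [-0.14, 0.2, 42.5] rows 5.0
call 1 [0.2275, -0.1029, 0.0117] [-0.06, 0.08, 17.56] rows 5.0
call 2 [0.0027, -0.0024, 0.0002] [-0.0, -0.0, -0.0] rows 0.1
```

```bash
python3 -m pendant '[[[0.237,0.078,0.011,0,0,42.5,0.6],[0.237,0.078,0.011,0,0,42.5,0.6],[0.237,0.078,0.011,0,0,42.5,0.6],[0.237,0.078,0.011,0,0,42.5,0.6],[0.237,0.078,0.011,0,0,42.5,0.6]]]' >/dev/null
python3 go.py .42 -.372 .15 -150 
```

```text
call 0 [0.2263, -0.1059, 0.009] [0.04, -0.04, 17.22] rows 5.0
call 1 [0.001, -0.0009, 0.0] [0.0, -0.0, -0.0] rows 0.0
```

```bash
python3 -m pendant '[[[0.227,-0.106,0.009,0,0,17.2,0.6],[0.227,-0.106,0.009,0,0,17.2,0.6],[0.227,-0.106,0.009,0,0,17.2,0.6],[0.227,-0.106,0.009,0,0,17.2,0.6],[0.227,-0.106,0.009,0,0,17.2,0.6]]]' >/dev/null
python3 -m pendant '[[[0,0,0,0,0,0,0.6],[0,0,0,0,0,0,0.6],[0,0,0,0,0,0,0.6]]]'
python3 - <<'E'
from h import *
im,P=snap('wrist','w5.png')
u=proj(P,[[.42,-.372,.045]])[0];print(u)
x,y=u.round().astype(int)
c=im[y-50:y+50,x-60:x+60,::-1];cv2.imwrite('pics/w5c.png',cv2.resize(c,None,fx=5,fy=5))
E
python3 go.py .42 -.372 .035 -150
```

```text
time_s: 15.35
tcp_pos: [0.4228, -0.369, 0.3092]
eef_rot: [179.9, -0.0, -149.7]
contact_force: [-0.9, -0.5, 0.0]
gripper_width: 0.0701
gripper_force: 0.0
[249.41702583 192.25231455]
call 0 [0.0044, -0.0014, 0.1156] [0.03, -0.01, 0.4] rows 2.3
```

View pics/w5c.png

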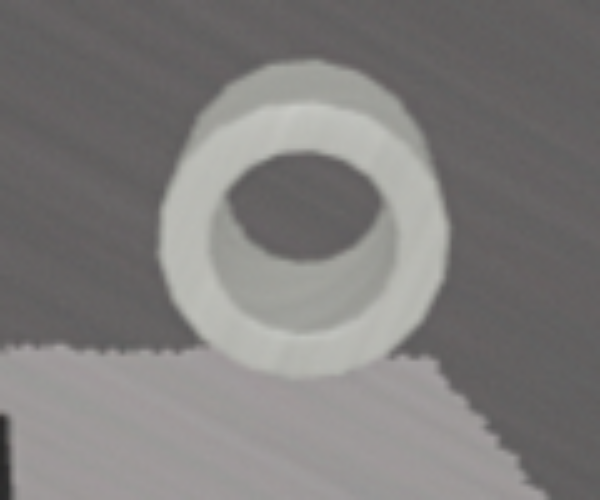

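Spacer A's top-face centre is at crop (304,240), about 1.5 mm further along tool x than predicted. I correct for that and grasp.

```bash
python3 -m pendant '[[[0.006,-0.001,0.04,0,0,0.4,0.6],[0.006,-0.001,0.08,0,0,0.4,0.6],[0.006,-0.001,0.115,0,0,0.4,0.6],[0.006,-0.001,0.115,0,0,0.4,0.6],[0.006,-0.001,0.115,0,0,0.4,0.6]]]' >/dev/null
python3 -m pendant '[[[0,0,0,0,0,0,-1],[0,0,0,0,0,0,-1],[0,0,0,0,0,0,-1],[0,0,0,0,0,0,-1],[0,0,0,0,0,0,-1]]]' 30
python3 -m pendant '[[[0,0,-0.03,0,0,0,-1],[0,0,-0.07,0,0,0,-1],[0,0,-0.12,0,0,0,-1],[0,0,-0.125,0,0,0,-1],[0,0,-0.125,0,0,0,-1]]]' 
python3 go.py .479 .015 .161 -150;
```

```text
time_s: 16.4
tcp_pos: [0.4187, -0.3736, 0.1964]
eef_rot: [-179.9, 0.1, -150.1]
contact_force: [0.2, 3.2, 7.8]
gripper_width: 0.0495
gripper_force: 30.0
time_s: 16.9
tcp_pos: [0.4181, -0.3734, 0.3215]
eef_rot: [-179.9, 0.1, -150.1]
contact_force: [-0.5, 0.6, -4.3]
gripper_width: 0.0491
gripper_force: 30.0
call 0 [-0.1567, 0.1948, 0.0009] [-0.14, 0.14, -0.08] rows 5.0
call 1 [-0.0899, 0.1114, 0.0006] [0.0, -0.0, -0.0] rows 2.9
```

```bash
python3 -m pendant '[[[-0.03,0.037,0,0,0,0,-1],[-0.06,0.075,0,0,0,0,-1],[-0.09,0.112,0,0,0,0,-1],[-0.12,0.149,0,0,0,0,-1],[-0.15,0.186,0,0,0,0,-1]]]' >/dev/null
python3 -m pendant '[[[-0.03,0.037,0,0,0,0,-1],[-0.06,0.075,0,0,0,0,-1],[-0.085,0.105,0,0,0,0,-1],[-0.097,0.12,0,0,0,0,-1],[-0.097,0.12,0,0,0,0,-1]]]' >/dev/null
python3 -m pendant '[[[0,0,0,0,0,0,-1],[0,0,0,0,0,0,-1],[0,0,0,0,0,0,-1]]]' 
python3 go.py .479 .015 .083 -150;
```

```text
time_s: 18.2
tcp_pos: [0.4791, 0.0141, 0.3194]
eef_rot: [180.0, -0.1, -150.1]
contact_force: [-0.3, 0.4, -3.7]
gripper_width: 0.0494
gripper_force: 30.0
call 0 [-0.0004, 0.0008, 0.0774] [0.01, -0.07, -0.14] rows 1.5
```

```bash
python3 -m pendant '[[[0,0.001,0.02,0,0,0,-1],[0,0.001,0.04,0,0,0,-1],[0,0.001,0.06,0,0,0,-1],[0,0.001,0.075,0,0,0,-1],[0,0.001,0.075,0,0,0,-1]]]' >/dev/null
python3 -m pendant '[[[0,0,0.001,0,0,0,-1],[0,0,0.002,0,0,0,-1],[0,0,0.002,0,0,0,-1]]]'|grep -E 'tcp|force'
python3 -m pendant '[[[0,0,0.001,0,0,0,-1],[0,0,0.002,0,0,0,-1],[0,0,0.002,0,0,0,-1]]]'|grep -E 'tcp|force'
```

```text
tcp_pos: [0.4793, 0.0158, 0.2437]
contact_force: [0.5, -0.4, -4.2]
gripper_force: 30.0
tcp_pos: [0.479, 0.0159, 0.241]
contact_force: [-0.1, 0.5, -3.9]
gripper_force: 30.0
```

```bash
python3 -m pendant '[[[0,0.0,0.001,0,0,0,-1],[0,0,0.002,0,0,0,-1],[0,0,0.002,0,0,0,-1]]]'|grep -E 'tcp|force'
python3 -m pendant '[[[0,0,0.001,0,0,0,-1],[0,0,0.001,0,0,0,-1]]]'|grep -E 'tcp|force'
```

```text
tcp_pos: [0.4791, 0.016, 0.2394]
contact_force: [-3.2, 0.2, 4.1]
gripper_force: 30.0
tcp_pos: [0.479, 0.016, 0.2393]
contact_force: [-8.4, 2.9, 15.9]
gripper_force: 30.0
```

```bash
python3 -m pendant '[[[0,0,-0.002,0,0,0,-1],[0,0,-0.002,0,0,0,0.5],[0,0,-0.002,0,0,0,0.6],[0,0,-0.002,0,0,0,0.6],[0,0,-0.002,0,0,0,0.6]]]'
python3 -m pendant '[[[0,0,-0.03,0,0,0,0.6],[0,0,-0.08,0,0,0,0.6],[0,0,-0.09,0,0,0,0.6],[0,0,-0.09,0,0,0,1]]]'
python3 go.py .458 .34 .15 -150 
```

```text
time_s: 20.3
tcp_pos: [0.4791, 0.0159, 0.2399]
eef_rot: [-180.0, 0.0, -150.1]
contact_force: [-0.8, 0.0, 0.5]
gripper_width: 0.069
gripper_force: 0.0
time_s: 20.7
tcp_pos: [0.4797, 0.0161, 0.3322]
eef_rot: [-180.0, 0.3, -150.0]
contact_force: [1.7, -0.5, -0.7]
gripper_width: 0.0737
gripper_force: 0.0
call 0 [-0.1097, 0.2239, 0.0182] [-0.04, 0.29, -0.04] rows 5.0
call 1 [-0.0332, 0.0675, 0.0054] [-0.0, -0.0, 0.0] rows 1.5
```

```bash
python3 -m pendant '[[[-0.11,0.224,0.018,0,0.3,0,1],[-0.11,0.224,0.018,0,0.3,0,1],[-0.11,0.224,0.018,0,0.3,0,1],[-0.11,0.224,0.018,0,0.3,0,1],[-0.11,0.224,0.018,0,0.3,0,1]]]' >/dev/null
python3 -m pendant '[[[-0.033,0.067,0.005,0,0,0,1],[-0.033,0.067,0.005,0,0,0,1],[-0.033,0.067,0.005,0,0,0,1],[-0.033,0.067,0.005,0,0,0,1],[-0.033,0.067,0.005,0,0,0,1]]]'
python3 - <<'E'
from h import *
im,P=snap('wrist','w6.png')
print(proj(P,[[.458,.34,.046]]))
im,P=snap('top')
hsv=cv2.cvtColor(im,cv2.COLOR_RGB2HSV)
print(proj(P,[[.479,.015,.088],[.575,.106,.088],[.609,-.010,.088]]))
a=cv2.resize(im[150:270,180:300,::-1],None,fx=3.2,fy=3.2)
b=cv2.imread('pics/w6.png'); cv2.imwrite('pics/m6.png',cv2.resize(np.hstack([a,b[:384,:512]]),(800,343)))
E
python3 go.py .458 .34 .034 -150
```

```text
time_s: 21.7
tcp_pos: [0.4576, 0.3382, 0.3061]
eef_rot: [-180.0, -0.4, -150.1]
contact_force: [0.3, -0.8, 0.1]
gripper_width: 0.0879
gripper_force: 0.0
[[252.86063992 201.43839863]]
[[249.83489552 232.79824836]
 [218.65070369 196.97485472]
 [260.96232451 186.90360116]]
call 0 [-0.0018, 0.0016, 0.1137] [-0.01, -0.32, -0.13] rows 2.3
```

View pics/m6.png

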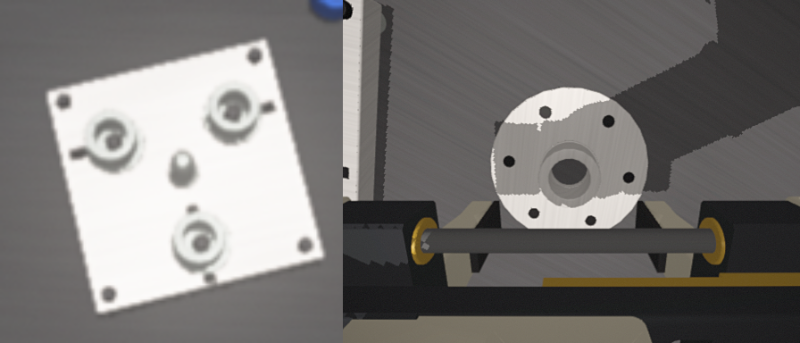

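All three spacers are standing on the pads with the screw heads visible inside. Their centres match the predicted pixels to 1–2 px. I check the hub centre in a close crop.

```bash
python3 - <<'E'
import cv2
a=cv2.imread('pics/w6.png')[145:245,195:315]
cv2.imwrite('pics/w6c.png',cv2.resize(a,None,fx=5,fy=5))
E
```

```text
(no output)
```

View pics/w6c.png

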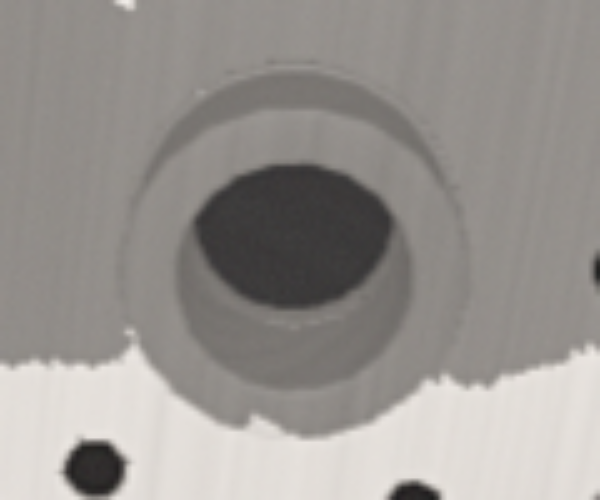

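The hub's top centre is at (254,199.6), against a predicted (252.9,201.4), about 1.5 mm off. I drop the x correction and grasp the hub.

```bash
python3 -m pendant '[[[0,0.002,0.04,0,-0.3,0,1],[0,0.002,0.08,0,-0.3,0,1],[0,0.002,0.113,0,-0.3,0,1],[0,0.002,0.113,0,-0.3,0,1],[0,0.002,0.113,0,-0.3,0,1]]]'
python3 -m pendant '[[[0,0,0,0,0,0,-1],[0,0,0,0,0,0,-1],[0,0,0,0,0,0,-1],[0,0,0,0,0,0,-1],[0,0,0,0,0,0,-1]]]' 45
python3 -m pendant '[[[0,0,-0.03,0,0,0,-1],[0,0,-0.07,0,0,0,-1],[0,0,-0.12,0,0,0,-1],[0,0,-0.14,0,0,0,-1],[0,0,-0.14,0,0,0,-1]]]' 
python3 go.py .549 .0365 .174 -150;
```

```text
time_s: 22.3
tcp_pos: [0.4565, 0.3401, 0.1944]
eef_rot: [-180.0, -0.0, -150.1]
contact_force: [0.1, 0.6, 0.5]
gripper_width: 0.0875
gripper_force: 0.0
time_s: 22.8
tcp_pos: [0.4564, 0.3405, 0.1947]
eef_rot: [-180.0, 0.0, -150.1]
contact_force: [-0.6, -2.2, 7.4]
gripper_width: 0.0589
gripper_force: 45.0
time_s: 23.3
tcp_pos: [0.4563, 0.341, 0.3365]
eef_rot: [179.9, 0.3, -150.1]
contact_force: [0.4, -0.2, -8.8]
gripper_width: 0.0591
gripper_force: 45.0
call 0 [0.0563, -0.2436, 0.0019] [0.14, 0.26, -0.05] rows 5.0
call 1 [0.0154, -0.0666, 0.0007] [-0.0, 0.0, 0.0] rows 1.4
```

```bash
python3 -m pendant '[[[0.011,-0.045,0,0,0,0,-1],[0.022,-0.09,0,0,0,0,-1],[0.033,-0.14,0,0,0,0,-1],[0.044,-0.19,0,0,0,0,-1],[0.054,-0.235,0,0,0,0,-1]]]' >/dev/null
python3 -m pendant '[[[0.009,-0.04,0,0,0,0,-1],[0.015,-0.065,0,0,0,0,-1],[0.018,-0.075,0,0,0,0,-1],[0.018,-0.075,0,0,0,0,-1],[0.018,-0.075,0,0,0,0,-1]]]' >/dev/null
python3 -m pendant '[[[0,0,0,0,0,0,-1],[0,0,0,0,0,0,-1],[0,0,0,0,0,0,-1]]]' 
python3 go.py .549 .0365 .127 -150
python3 - <<'E'
from h import *
im,P=snap('top')
b=im[140:280,170:320,::-1]; P_=proj(P,[[.549,.0365,.107],[.549,.0365,.182]]); print(P_)
c=snap('scene')[0][120:240,170:320,::-1]
cv2.imwrite('pics/m7.png',np.hstack([cv2.resize(b,(450,420)),cv2.resize(c,(350,420))]))
E
```

```text
time_s: 24.6
tcp_pos: [0.5483, 0.0368, 0.3338]
eef_rot: [180.0, 0.0, -150.0]
contact_force: [-0.4, 0.5, -7.6]
gripper_width: 0.0593
gripper_force: 45.0
call 0 [-0.0004, -0.0006, 0.0478] [0.01, 0.0, 0.01] rows 1.0
[[243.10015265 205.95590341]
 [242.58303306 200.28393941]]
```

View pics/m7.png

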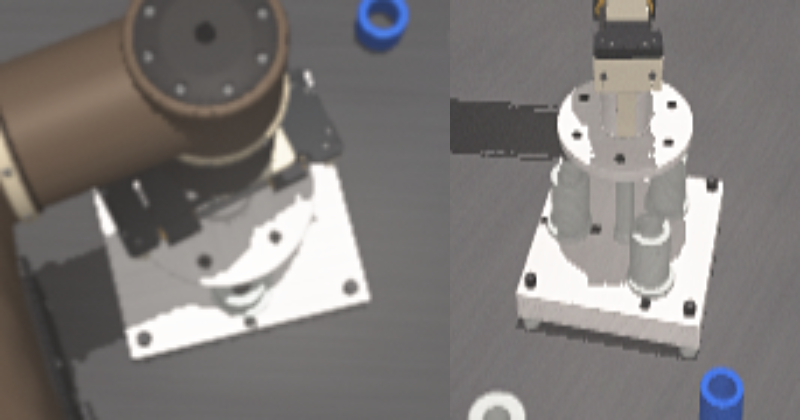

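The flange is held level over the post with the three spacers upright beneath it. Lowering in stages and watching the force.

```bash
python3 -m pendant '[[[0,0,0.012,0,0,0,-1],[0,0,0.024,0,0,0,-1],[0,0,0.034,0,0,0,-1],[0,0,0.034,0,0,0,-1]]]'|grep -E 'tcp|force'
python3 -m pendant '[[[0,0,0.004,0,0,0,-1],[0,0,0.008,0,0,0,-1],[0,0,0.012,0,0,0,-1],[0,0,0.012,0,0,0,-1],[0,0,0.012,0,0,0,-1]]]'|grep -E 'tcp|force'
```

```text
tcp_pos: [0.5477, 0.0358, 0.2973]
contact_force: [-0.9, -0.0, -8.5]
gripper_force: 45.0
tcp_pos: [0.5486, 0.0361, 0.2879]
contact_force: [0.1, 0.5, -8.2]
gripper_force: 45.0
```

```bash
python3 -m pendant '[[[0,0,0.001,0,0,0,-1],[0,0,0.002,0,0,0,-1],[0,0,0.003,0,0,0,-1],[0,0,0.003,0,0,0,-1]]]'|grep -E 'tcp|force'
python3 -m pendant '[[[0,0,0.001,0,0,0,-1],[0,0,0.001,0,0,0,-1]]]'|grep -E 'tcp|force'
python3 -m pendant '[[[0,0,0.001,0,0,0,-1],[0,0,0.001,0,0,0,-1]]]'|grep -E 'tcp|force'
```

```text
tcp_pos: [0.5484, 0.0361, 0.2847]
contact_force: [0.8, 0.1, -8.4]
gripper_force: 45.0
tcp_pos: [0.5485, 0.0361, 0.2837]
contact_force: [0.3, 0.1, -8.8]
gripper_force: 45.0
tcp_pos: [0.5486, 0.0361, 0.2829]
contact_force: [0.5, 0.6, -6.8]
gripper_force: 45.0
```

```bash
python3 -m pendant '[[[0,0,0.0005,0,0,0,-1],[0,0,0.001,0,0,0,-1],[0,0,0.001,0,0,0,-1]]]'|grep -E 'tcp|rot|force'
```

```text
tcp_pos: [0.5485, 0.0361, 0.2827]
eef_rot: [-180.0, 0.0, -150.0]
contact_force: [-5.6, 1.4, 2.5]
gripper_force: 45.0
```

Seated at 0.2827, as predicted. Releasing fully and rising.

```bash
python3 -m pendant '[[[0,0,0,0,0,0,0.5],[0,0,0,0,0,0,0.8],[0,0,0,0,0,0,1],[0,0,0,0,0,0,1],[0,0,0,0,0,0,1]]]'
python3 -m pendant '[[[0,0,-0.02,0,0,0,1],[0,0,-0.06,0,0,0,1],[0,0,-0.11,0,0,0,1],[0,0,-0.12,0,0,0,1],[0,0,-0.12,0,0,0,1]]]'
python3 -m pendant '[[[0,0.15,0,0,0,0,1],[0,0.15,0,0,0,0,1],[0,0.15,0,0,0,0,1],[0,0.15,0,0,0,0,1],[0,0.15,0,0,0,0,1]]]'
python3 - <<'E'
from h import *
im,P=snap('top')
b=im[140:280,170:320,::-1]
c=snap('scene')[0][120:240,170:320,::-1]
T=proj(P,[[.549,.0365,.134]])[0]; print('hub top centre expected in crop',(T-[170,140])*3, ray(P,T,.134))
cv2.imwrite('pics/m8.png',np.hstack([cv2.resize(b,(450,420)),cv2.resize(c,(350,420))]))
E
```

```text
time_s: 27.2
tcp_pos: [0.5486, 0.0361, 0.2819]
eef_rot: [-180.0, 0.0, -150.1]
contact_force: [-0.3, 0.3, 0.2]
gripper_width: 0.0868
gripper_force: 0.0
time_s: 27.7
tcp_pos: [0.549, 0.0362, 0.4045]
eef_rot: [-179.9, 0.3, -150.0]
contact_force: [0.2, -0.0, -0.9]
gripper_width: 0.0881
gripper_force: 0.0
time_s: 28.2
tcp_pos: [0.4729, 0.1671, 0.4008]
eef_rot: [-180.0, -0.1, -149.9]
contact_force: [0.1, -0.5, -0.8]
gripper_width: 0.088
gripper_force: 0.0
hub top centre expected in crop [218.76237666 191.96700519] [[0.549  0.0365 0.134 ]]
```

View pics/m8.png

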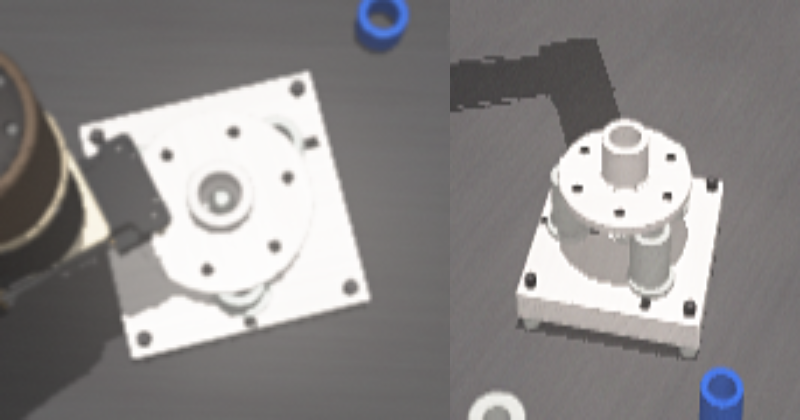

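The flange lies level on the spacers. The hub is at crop (220,193) against an expected (219,192), and the post shows in the bore. Handing in.

```bash
python3 -m pendant '[[[0,0,0,0,0,0,1],[0,0,0,0,0,0,1],[0,0,0,0,0,0,1],[0,0,0,0,0,0,1],[0,0,0,0,0,0,1]]]' >/dev/null; python3 -c "from plant import r; print(r.close_job())"
```

```text
the job is handed in; nothing more can be done
None
```

I handed the job in at about 29 s of the 114 s allowed: the three tall spacers stand on their pads and the flange lies hub up on them, centred on the post to about 1 mm in the last picture and released; the low and blue rings were never gripped, and no verdict came back from the judge.

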